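Fish the fallen union nut out from under the stirrer guard

TASK

A brass union nut has dropped under the fixed white wire guard, in front of the stirrer. Reach in with the red-handled hooked rod, catch the nut from behind and gently slide it straight out through the open front, until it lies flat on the open bench with at least 20 mm of clear bench between it and the guard; then lay the rod flat on the bench and let go. Do not touch the nut with the gripper, and leave the blue cap under the guard where it is.

Things in the scene. Friction and masses are not known exactly. Their poses are not given: they have to be found in the camera images.
- hook: Hooked rod, flat on bench, 120 g. Origin under the middle of its red grip (90 long on x, 20 wide on y, 40 mm high; grasp across the width); x to the hook, z up. Steel rod 8 mm thick, centreline at z 4 mm: along y=0 to x=145, square to +y as far as y=64, then back as a tip to x=123. This pocket, 56 mm wide in the clear, centre y=32, opens towards the grip. (The blue straight scraper is not needed.)
- nut: The wanted part: a brass ring 36 mm in outer diameter, 16 mm bore, 16 mm high, 75 to 155 g, lying flat on the bench under the guard. Origin: centre of its underside; z up. It slides on the bench when pulled.
- guard: Fixed white wire guard, 290 wide (y), 235 mm deep (x), wire roof. Origin at bench level under the middle of the front top bar; x points inward, z up. Front open between posts at y=-145 and 145, 79 mm high in the clear; top at 87. Inside, the grey stirrer (50 mm high) fills the rear from x=120. Nut and cap lie on the bare bench, centres 40 to 55 mm behind the front bar, 90 mm or more apart.
- cap: Bystander under the guard: blue plastic screw cap, 30 mm in diameter, 18 mm high, 20 g. Origin: centre of its underside. To be left where it is.
Things that resemble listed ones, but are neither listed nor needed, are in the scene too. Of the things like the nut, leave any that is orange; of the rest the larger one is meant.

How it is judged:
On the way:
1. the hooked rod pulls on the nut while the nut is still under the guard (contact force between hook and nut above 0.05 N and x of nut in the frame of guard above 0 m), for 0.1 s.
At the end, for the whole second after the job is handed in: The brass nut lies flat (within 10 degrees) and still on the bench in front of the guard, its rim at least 20 mm clear of the front bar's line (centre 38 to 250 mm in front); the hooked rod lies flat (within 10 degrees) and still on the bench, let go; the blue cap is within 20 mm of where it was (x of nut in the frame of guard between -0.25 and -0.038 m and height (world z) of nut below 0.006 m and angle between each of nut, hook's own z axis and vertical below 0.17 rad and linear speed of each of nut, hook below 0.02 m/s and height (world z) of hook below 0.012 m and distance of cap from where it was at the start of the episode below 0.02 m); the robot touches nothing.
It fails at once if the gripper or arm touches the nut (contact force between any of the fingers, the arm and nut above 0.3 N).
It fails at once if the blue cap is moved by more than 20 mm (distance of cap from where it was at the start of the episode above 0.02 m).
It fails at once if the nut is flung (faster than 0.5 m/s) (linear speed of nut above 0.5 m/s).
It also fails if it takes over 45 s, if anything falls off the work surface, if the arm or the gripper's body presses on something with over 40 N, if the wrist force passes 120 N, or if a joint passes its speed limit or range.

ROBOT

A 6-joint arm with a two-finger parallel gripper is mounted at the origin on the work surface. World frame = base frame: x ahead of the robot, y to its left, z up, the work surface at z = 0. Lengths are in m, angles in rad, forces in N, time in s.
With the tool pointing down it reaches from about 0.325 to 0.85 m from the base axis. Payload 15.5 kg.
Tool frame: the origin (TCP) lies midway between the tips of the shut fingers; the grasp point (between the pads) lies behind it (arm.pinch_z is the z of the grasp point in the tool frame, in m); z points along the fingers, y is the line along which they close (so a half turn about z gives the same grasp; the last joint's range is limited). The gripper opens to 91 mm and grips with 3 to 60 N. Pads are 32 mm wide; open, the fingers measure 118 mm over their backs; the gripper's body (76 mm by 178 mm) begins 60 mm behind the grasp point.
Start: joints at [1.145, 0.494, 1.345, -0, 1.302, -0.096], TCP at [0.202, 0.591, 0.214] pointing down, gripper open.
Joint ranges: [-2.91, 2.91], [-0.82, 2.16], [0.22, 2.67], [-1.22, 4.37], [0.12, 2.79], [-3.08, 3.08]. Speed limits (rad/s): [1.89, 1.89, 2.57, 3.01, 3.01, 3.01].

INTERFACE

Orientations are given as a rotation vector (axis times angle).
In Python, from workcell import arm, command_gripper, monitor, cams gives the robot as it stands. Calls block until the motion is done:
- arm.move_pose(position, orientation): joint-space move of the TCP to a pose.
- arm.move_linear(position, rotation=None, v=0.15, f_stop=None): straight line of the TCP; rotation=None keeps the orientation; v is the mean speed in m/s. With f_stop (N) it stops when the force on the tool has changed by that much, and returns True; else False.
- arm.movej(angles): joint-space move.
- command_gripper(opening): finger opening in m; the grip force is fixed at half the most; returns when the fingers have stopped.
- arm.hold(seconds).
- arm.inverse_kinematics(position, orientation): joint angles nearest the present ones, or None.
- monitor.get_obs(): the state.
- cams.grab_frame(name): name is "scene" or "side" or "wrist"; returns the picture (420x560x3 uint8, red, green, blue); there is no depth.
- cams.calibration(name): a dict with "fov_y" (degrees; the focal length in pixels is half the picture's height over the tangent of half this angle, whatever the lens; pixels are square), "cx", "cy" (the principal point, pixels), "T" (4x4, takes a point from camera to world coordinates); the wrist camera has in their place "mount" (4x4, takes a point from camera to tool coordinates, whose origin is the TCP and whose axes are the flange's). Camera axes: x right, y up, looking along -z (the intrinsics and any distortion apply to the point x, -y, -z); pixel columns grow to the right and rows downward; lengths in m; the calibration is good to about 2 mm. A picture is of the moment at which its call begins: read the wrist's pose just before it. calibration takes no time and is no camera call.
A pose or a line that the arm cannot do raises arm.Unreachable and nothing moves.
- arm.job_done(): hands the job in; it is judged then, once.
The state is a dict: "time": time; "joint_positions": joint angles; "qvel": joint speeds; "effort": joint torques, N m; "ee_pos": TCP position; "tcp_rot": TCP orientation; "force": force on the tool from outside, world axes, zero at the start; "ft_torque": the same for the moment, N m; "gripper_width": finger opening in m; "grip_force": force on a finger pad.
Only numpy, scipy, OpenCV 4.12 (cv2) and the standard library are available. Lean on these libraries where they do the work, as an engineer would, in place of code of your own. Each camera call takes 0.05 s, during which the arm holds its last target. There are 200 camera calls.

## Working session

There is one attempt and no reset: what is moved stays moved. The work goes in short steps, each a Python script; the robot and the scene stay as the last script left them, time stands still between calls to the robot, and variables do not carry over. Pictures are saved under pics/ and viewed, at most 10 in all, crops included, and the job is handed in when it is done.

```bash
mkdir -p pics; ls; python3 - <<'E'
from workcell import arm, monitor, cams
import cv2
for n in ("scene","side"):
    cv2.imwrite(f"pics/{n}0.png",cams.grab_frame(n)[:,:,::-1]); print(n,cams.calibration(n))
print(cams.calibration("wrist"),arm.pinch_z, monitor.get_obs()["time"], monitor.get_obs()["tcp_rot"])
E
```

```text
pics
scene {'fov_y': 57.72195418349234, 'cx': 277.2183721363472, 'cy': 213.28375976642724, 'T': array([[-0.31742882, -0.53239219,  0.78472766,  1.15100054],
       [ 0.94816361, -0.16510997,  0.27152248,  0.2115191 ],
       [-0.01499009,  0.83023928,  0.55720556,  0.46124264],
       [ 0.        ,  0.        ,  0.        ,  1.        ]])}
side {'fov_y': 53.74250089392666, 'cx': 286.4247788773067, 'cy': 207.2572215213529, 'T': array([[ 0.99501108,  0.03338311, -0.09401344,  0.44650606],
       [-0.0965797 ,  0.55852598, -0.82384531, -0.78473103],
       [ 0.02500643,  0.828815  ,  0.55896367,  0.57865476],
       [ 0.        ,  0.        ,  0.        ,  1.        ]])}
{'fov_y': 65.25511572300123, 'cx': 280.1224137251554, 'cy': 211.12095127429052, 'mount': array([[-9.25458961e-04,  9.56762368e-01,  2.90869241e-01,
         8.31833809e-02],
       [ 9.99999511e-01,  9.86726865e-04, -6.39621520e-05,
         1.64481973e-04],
       [-3.48205075e-04,  2.90869040e-01, -9.56762813e-01,
        -1.71193816e-01],
       [ 0.00000000e+00,  0.00000000e+00,  0.00000000e+00,
         1.00000000e+00]])} -0.0188 0.1 [-5.15616063e-01 -3.09867318e+00  1.60217363e-03]
```

View pics/scene0.png

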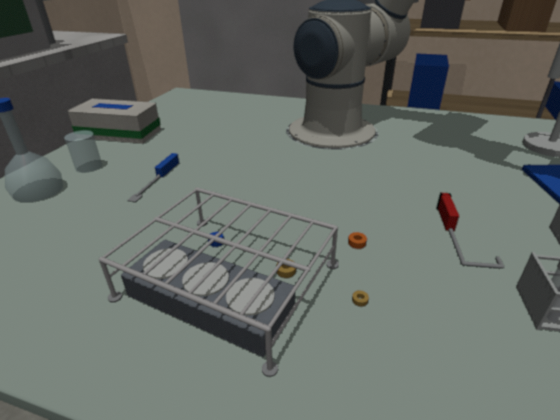

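View pics/side0.png

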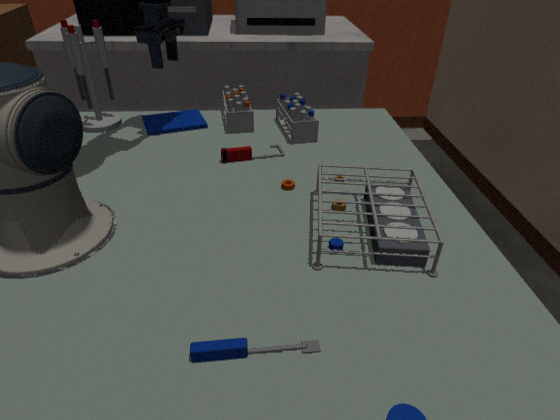

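The scene picture shows three rings: a brass one under the guard at scene (287,270) / side (339,205), an orange one at scene (358,240) / side (288,185), and a smaller brass one outside the guard at scene (361,298) / side (340,178). The one under the guard fits: it is not orange and it is the larger of the other two. I'll confirm this in enlarged crops.

```bash
python3 - <<'E'
import cv2,numpy as np
s=cv2.imread("pics/scene0.png"); d=cv2.imread("pics/side0.png")
def c(im,x,y,w,h,k): return cv2.resize(im[y:y+h,x:x+w],None,fx=k,fy=k,interpolation=cv2.INTER_CUBIC)
# side crop: x0=210,y0=130 k=3.2 ; 
cv2.imwrite("pics/c1.png",c(d,210,135,240,150,3.3))
# scene two panels
a=c(s,190,190,190,200,3); b=c(s,420,185,95,90,2.2)
o=np.zeros((600,790,3),np.uint8); o[:600,:570]=a; o[:b.shape[0],575:575+b.shape[1]]=b
cv2.imwrite("pics/c2.png",o)
E
```

```text
(no output)
```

View pics/c1.png

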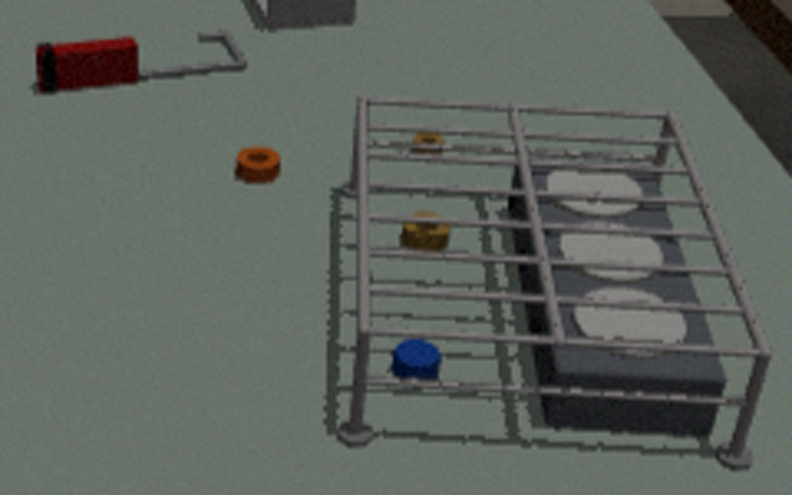

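View pics/c2.png

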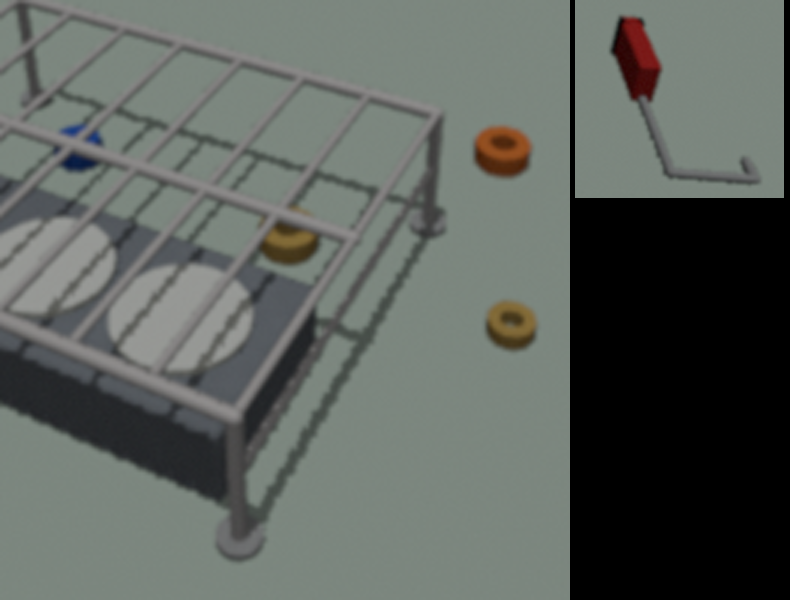

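```bash
cat > h.py <<'E'
import numpy as np
from workcell import arm, command_gripper, monitor, cams
from scipy.spatial.transform import Rotation as R
def world(cam,u,v,z,T=None):
    c=cams.calibration(cam); f=210/np.tan(np.radians(c["fov_y"]/2))
    T=c["T"] if T is None else T
    d=T[:3,:3]@np.array([(u-c["cx"])/f,-(v-c["cy"])/f,-1]); o=T[:3,3]
    return o+d*(z-o[2])/d[2]
def proj(cam,p,T=None):
    c=cams.calibration(cam); f=210/np.tan(np.radians(c["fov_y"]/2)); T=c["T"] if T is None else T
    q=T[:3,:3].T@(np.array(p)-T[:3,3]); return np.array([c["cx"]-f*q[0]/q[2],c["cy"]+f*q[1]/q[2]])
E
python3 - <<'E'
from h import *
np.set_printoptions(precision=4,suppress=True)
P=dict(nut=(.008,(339.1,205.3),(286.3,268.7)),cap=(.009,(336.4,244.1),(216,239)),orange=(.008,(288.2,185),(357.3,240.3)),small=(.006,None,(360.3,298.3)),
footF_=(0,(317.9,266.2),None),footFp=(0,(316,192),(332.7,264)),footR_=(0,(433,273.2),None),footRp=(0,None,(270,370)),
topF_=(.083,(319.7,235.9),(196.7,191)),topFp=(.083,(319.4,165.6),(336.7,228.3)),topRp=(.083,(413.3,170.2),(268.3,327.3)),topR_=(.083,(441.2,241.7),None),
bend=(.004,(283,154.7),(463.2,263.2)),c2=(.004,(277.9,146.2),(502.7,266.4)),tip=(.004,(270.6,146.2),(498.6,257.7)),rod0=(.004,(252.1,158),(450.5,230.5)))
for k,(z,a,b) in P.items(): print(k,*[world(n,*p,z)[:2] if p else None for n,p in (("side",a),("scene",b))])
E
```

```text
nut [0.6746 0.0572] [0.6733 0.0612]
cap [ 0.6374 -0.0948] [ 0.6344 -0.094 ]
orange [0.5575 0.1621] [0.5554 0.1672]
small None [0.7022 0.1945]
footF_ [ 0.5878 -0.1528] None
footFp [0.6292 0.1355] [0.6277 0.1348]
footR_ [ 0.8203 -0.1901] None
footRp None [0.8636 0.0978]
topF_ [ 0.585  -0.1573] [ 0.5907 -0.1488]
topFp [0.6312 0.1281] [0.6316 0.1368]
topRp [0.8636 0.0921] [0.8607 0.0968]
topR_ [ 0.8174 -0.1906] None
bend [0.5604 0.3486] [0.5602 0.3561]
c2 [0.5496 0.4084] [0.5485 0.4212]
tip [0.5265 0.4094] [0.5251 0.4176]
rod0 [0.4659 0.3312] [0.4631 0.3386]
```

The crops confirm the choice: the brass ring under the guard (side (339,205)) is larger than the outside one, and the third ring is orange. The measurements match the given sizes: front width 291 mm, guard yaw about −8°. The hook yaw is about 10°, with its origin near (0.417, 0.327). I'll move above the grip and check with the wrist camera.

```bash
cat >> h.py <<'E'
def down(yaw): # tool x opposite to hook x
    c,s=np.cos(yaw),np.sin(yaw)
    return R.from_matrix(np.array([[-c,-s,0],[-s,c,0],[0,0,-1]]).T.reshape(3,3)).as_rotvec() if 0 else R.from_matrix(np.column_stack([(-c,-s,0),(-s,c,0),(0,0,-1)])).as_rotvec()
def wristT():
    o=monitor.get_obs(); T=np.eye(4); T[:3,:3]=R.from_rotvec(o["tcp_rot"]).as_matrix(); T[:3,3]=o["ee_pos"]
    return T@cams.calibration("wrist")["mount"]
E
python3 - <<'E'
from h import *
import cv2
yaw=np.radians(10.1); x=np.array([np.cos(yaw),np.sin(yaw)]); p=np.array([.417,.327])
arm.move_pose([*(p+.03*x),.2],down(yaw))
T=wristT(); np.save("T1.npy",T)
cv2.imwrite("pics/w1.png",cams.grab_frame("wrist")[:,:,::-1])
y=np.array([-x[1],x[0]])
for q in ((145,0,4),(145,64,4),(45,10,40),(45,-10,40),(-45,10,40),(-45,-10,40)):
    print(q,proj("wrist",[*(p+x*q[0]/1e3+y*q[1]/1e3),q[2]/1e3],T).round())
print(monitor.get_obs()["time"],monitor.get_obs()["joint_positions"])
E
```

```text
(145, 0, 4) [279. 278.]
(145, 64, 4) [331. 277.]
(45, 10, 40) [289. 209.]
(45, -10, 40) [270. 209.]
(-45, 10, 40) [289. 120.]
(-45, -10, 40) [269. 120.]
1.4833 [ 5.33932375e-01  4.12349209e-01  1.53412725e+00  1.74599985e-04
  1.19506938e+00 -1.21371177e+00]
```

View pics/w1.png

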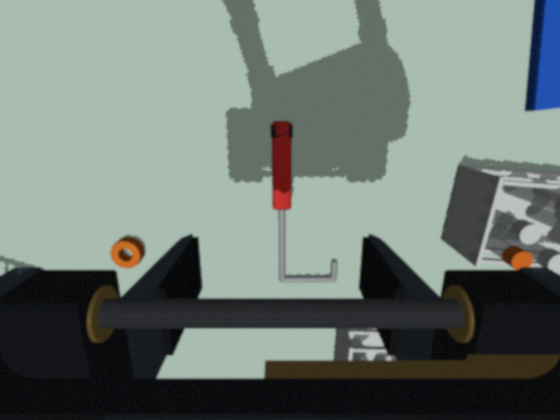

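The wrist view shows the hook in line with the tool: bend at (282,278), corner at (334,277), grip front at row 209. It sits about 3 mm further towards +y than predicted and the yaw is right. I'll grasp now.

```bash
python3 - <<'E'
from h import *
import cv2
yaw=np.radians(10.1); x=np.array([np.cos(yaw),np.sin(yaw)]); y=np.array([-x[1],x[0]]); p=np.array([.417,.327])+.003*y
g=p-.015*x
arm.move_pose([*g,.12],down(yaw))
arm.move_linear([*g,.007],v=.12)
command_gripper(.012)
o=monitor.get_obs(); print(o["gripper_width"],o["grip_force"],o["ee_pos"])
arm.move_linear([*g,.157],v=.2)
# guard frame
G=np.array([.609,-.009]); gy=np.radians(-8.1); gx=np.array([np.cos(gy),np.sin(gy)]); gY=np.array([-gx[1],gx[0]])
n=np.array([.674,.0595]); d=n-G; nx,ny=d@gx,d@gY; print("nut guard",nx,ny)
# TCP guard coordinates with nut at hook (115,32): tcp at hook x=-15
s=G+gx*(nx-.115-.015-.11)+gY*(ny-.032)
arm.move_pose([*s,.157],down(gy))
arm.move_linear([*s,.007+.032],v=.15)
cv2.imwrite("pics/s2.png",cv2.resize(cams.grab_frame("side")[130:290,180:450][:,:,::-1],None,fx=2.9,fy=2.9,interpolation=cv2.INTER_CUBIC))
for q in ((145,0),(145,64),(123,64)):
    P=s+gx*(q[0]+15)/1e3+gY*q[1]/1e3; print(q,P,(proj("side",[*P,.036])-[180,130])*2.9)
o=monitor.get_obs();print(o["time"],o["ee_pos"],s,o["gripper_width"])
E
```

```text
0.019680413007266365 29.996147453784943 [0.4016861  0.32729694 0.00697563]
nut guard 0.05469980336385189 0.07697520062952706
(145, 0) [0.59028927 0.03909134] [368.91310128 205.73669464]
(145, 64) [0.59930695 0.10245286] [369.13390387 165.75487455]
(123, 64) [0.57752643 0.10555268] [343.93337084 164.63249736]
7.0417 [0.43238302 0.06185156 0.03965995] [0.43188548 0.06163554] 0.019625780382432928
```

View pics/s2.png

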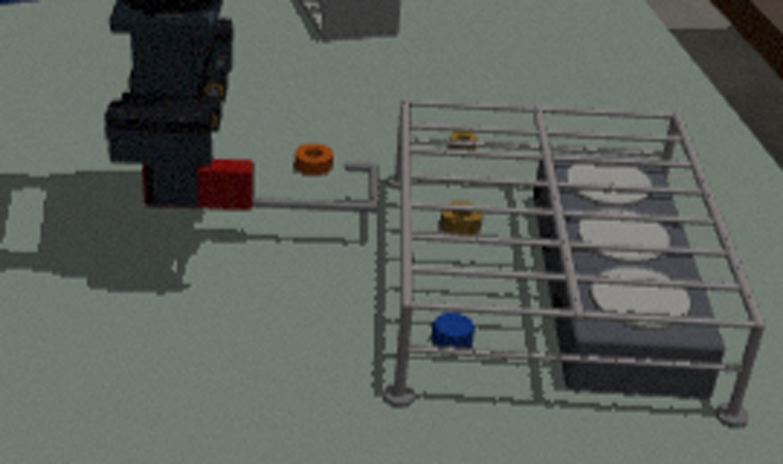

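The side view shows the hook held level, with the bend at crop (373,206) and the corner at (375,166), within 3 mm of prediction. I'll insert it over the nut and lower it with a force stop.

```bash
python3 - <<'E'
from h import *
import cv2
gy=np.radians(-8.1); gx=np.array([np.cos(gy),np.sin(gy)])
t=np.array([0.43188548,0.06163554])+.11*gx
print(arm.move_linear([*t,.039],v=.1,f_stop=6))
print(arm.move_linear([*t,.009],v=.04,f_stop=4))
o=monitor.get_obs();print(o["time"],o["ee_pos"],t,o["force"])
cv2.imwrite("pics/s3.png",cv2.resize(cams.grab_frame("side")[140:260,280:450][:,:,::-1],None,fx=4.5,fy=4.5,interpolation=cv2.INTER_CUBIC))
E
```

```text
False
False
9.1917 [0.54086338 0.04612935 0.00911006] [0.54078808 0.0461364 ] [ 0.63547056 -0.52204362 -1.25301673]
```

View pics/s3.png

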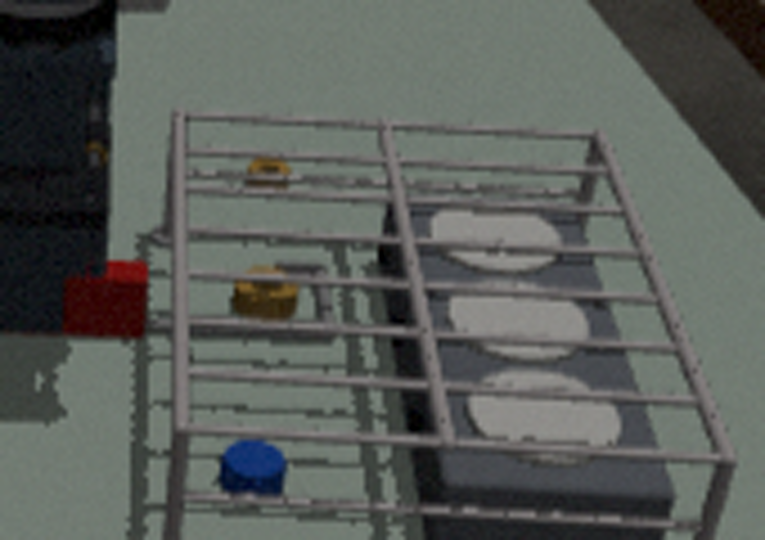

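The nut sits inside the pocket, with the crossbar just behind it at crop (320,295). I'll pull slowly.

```bash
python3 - <<'E'
from h import *
import cv2
gy=np.radians(-8.1); gx=np.array([np.cos(gy),np.sin(gy)])
t=np.array([0.54078808,0.0461364])
u=t-.152*gx
print(arm.move_linear([*u,.009],v=.05,f_stop=15)); arm.hold(.3)
o=monitor.get_obs();print(o["time"],o["ee_pos"],u,o["force"])
cv2.imwrite("pics/s4.png",cv2.resize(cams.grab_frame("side")[130:290,180:450][:,:,::-1],None,fx=2.9,fy=2.9,interpolation=cv2.INTER_CUBIC))
E
```

```text
False
12.7333 [0.39035037 0.06756211 0.00901114] [0.39030448 0.06755339] [ 0.82599594 -0.40317967 -1.37586959]
```

View pics/s4.png

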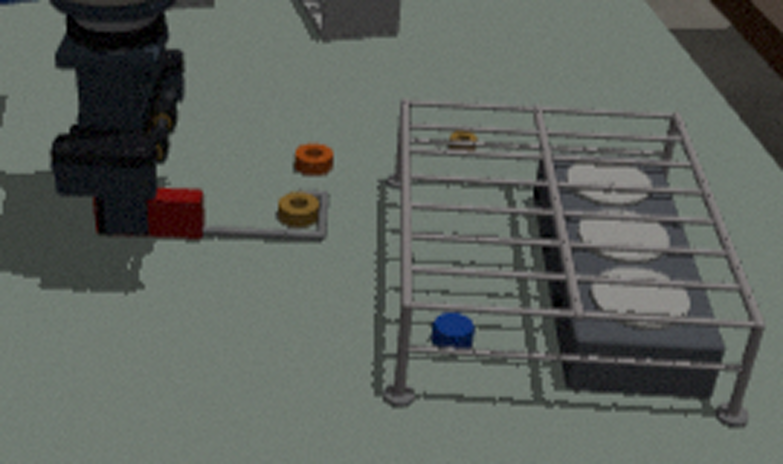

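The nut, at crop (298,209), is out on the open bench and still in the pocket. The cap hasn't moved. I'll lay the rod down and let go.

```bash
python3 - <<'E'
from h import *
import cv2
gy=np.radians(-8.1); gx=np.array([np.cos(gy),np.sin(gy)])
n=world("side",180+298/2.9,130+210/2.9,.008)[:2]; print("nut guard x",(n-[.609,-.009])@gx)
u=np.array([0.39030448,0.06755339])+.003*gx
arm.move_linear([*u,.009],v=.03)
arm.move_linear([*u,.0055],v=.02,f_stop=5)
o=monitor.get_obs();print(o["ee_pos"],o["force"])
command_gripper(.06)
arm.move_linear([*u,.2],v=.15); arm.hold(.5)
o=monitor.get_obs();print(o["time"],o["ee_pos"],o["force"])
cv2.imwrite("pics/s5.png",cv2.resize(cams.grab_frame("side")[130:290,180:450][:,:,::-1],None,fx=2.9,fy=2.9,interpolation=cv2.INTER_CUBIC))
E
```

```text
nut guard x -0.08519081723155321
[0.39327131 0.06711939 0.0065255 ] [ 0.73381372 -0.32282053 -0.96516806]
15.9417 [0.39327919 0.06713011 0.19996301] [-0.23426478  0.42800001 -0.22389063]
```

View pics/s5.png

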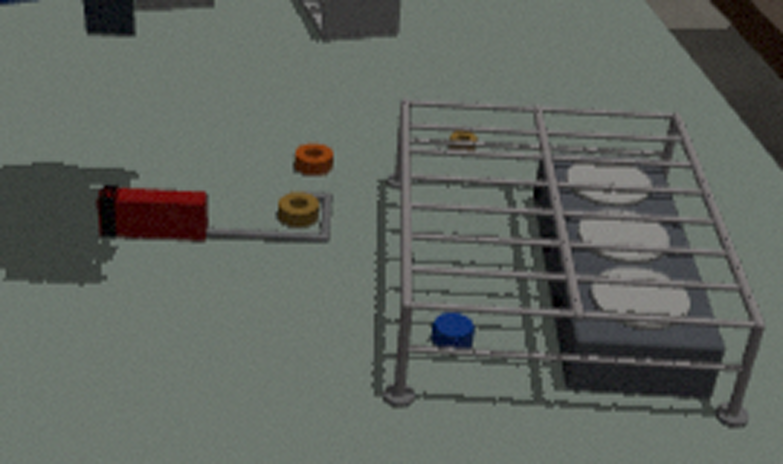

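The rod lies flat and released, the nut is flat about 85 mm in front of the guard at crop (298,209), and the cap is still at (454,330). I'm handing in.

```bash
python3 -c "
from workcell import arm
print(arm.job_done())"
```

```text
the job is handed in; nothing more can be done
None
```

The job is handed in at about 16 s on the robot's clock: the nut lies flat with its centre about 85 mm in front of the guard, the rod is flat on the bench and let go, and the cap looks unmoved in the last picture; no verdict was returned.

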